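# Put the contact grill's crumb tray back

## Robot

A 6-joint arm with a two-finger parallel gripper is mounted at the origin on the work surface. World frame = base frame: x ahead of the robot, y to its left, z up, the work surface at z = 0. Lengths are in mm, angles in rad, forces in N, time in s.
With the tool pointing down it reaches from about 300 to 775 mm from the base axis. Payload 14.6 kg.
Tool frame: the origin (TCP) lies midway between the tips of the shut fingers; the grasp point (between the pads) lies behind it (manip.grip_depth is the z of the grasp point in the tool frame, in mm); z points along the fingers, y is the line along which they close (so a half turn about z gives the same grasp; the last joint's range is limited). The gripper opens to 94 mm and grips with 3 to 60 N. Pads are 16 mm wide; open, the fingers measure 119 mm over their backs; the gripper's body (75 mm by 177 mm) begins 78 mm behind the grasp point.
Start: joints at [1.159, 0.3, 1.521, -0, 1.321, -0.067], TCP at [185.902, 517.619, 205.446] pointing down, gripper open.
Joint ranges: [-3.03, 3.03], [-0.79, 2.21], [0.23, 2.52], [-1.04, 4.18], [0, 3.07], [-2.55, 2.55]. Speed limits (rad/s): [2.22, 2.22, 2.57, 3.14, 3.14, 3.14].

## Interface

Orientations are given as [roll, pitch, yaw] about the fixed x, y, z axes, in that order (R = Rz(yaw) Ry(pitch) Rx(roll)).
In Python, from cell import manip gives the robot as it stands.
- The arm moves only by the tool run_rows, called after "Request:" as name(argument=value, ...) on one line, values as JSON. Schema: {"type":"object","properties":{"deltas":{"type":"array","items":{"type":"array","items":{"type":"number"},"minItems":6,"maxItems":6},"minItems":1,"maxItems":5},"finger_gap":{"type":"number"},"grip_n":{"type":"number"},"only":{"type":"string"},"quiet":{"type":"boolean"},"lines":{"type":"string"}},"required":["deltas"],"additionalProperties":false}. deltas is a list of rows, 1 to 5 of them, each of 6 numbers: dx, dy, dz in mm, then a rotation vector rx, ry, rz in rad; each row is the pose to reach, as a shift and turn from the pose commanded when the call began, along the tool's axes at that moment; what a row does not reach only later rows make up. A row lasts 1/10 s, in which the tool goes at most 50 mm and 0.15 rad, less where a joint would pass 70% of its speed; a pose out of reach is approached as far as the arm can. finger_gap is the finger opening in mm, set as the call begins (left out keeps the last). The fingers move at their own pace and stop on an object; grip_n is the grip in N (left out, the last holds). Time passes only in rows, so rows that do not move let the fingers close. The tool returns the time, the measured TCP pose, the force, the opening and the grip force at its end. only (a regular expression) keeps the lines of the reply that match it, lines (a string "A,B") keeps lines A to B, and quiet returns only ok. Input that does not fit is refused with a message, and nothing moves.
- manip.read_state(): the state, without advancing time (a new reading comes with each control period).
- manip.camera(name): name is "scene" or "top" or "wrist"; returns (picture, depth): 384x512x3 uint8, red, green, blue; 384x512 float32, mm along the optical axis (not along the pixel's ray), 0 where there is no reading.
- manip.camera_info(name): a dict with "K" (3x3 intrinsics, pixels), "rvec" (rotation vector, rad) and "tvec" (3), from world to camera coordinates, as OpenCV has them; the wrist camera has in their place "mount" (4x4, takes a point from camera to tool coordinates, whose origin is the TCP and whose axes are the flange's). Camera axes: x right, y down, z forward; pixel columns grow to the right and rows downward; lengths in mm; the calibration is good to about 2 mm. A picture is of the moment at which its call begins: read the wrist's pose just before it. camera_info takes no time and is no camera call.
- manip.sign_off(): hands the job in; it is judged then, once.
The state is a dict: "clock": time; "joints": joint angles; "qd": joint speeds; "effort": joint torques, N m; "eef_pos": TCP position; "eef_rot": TCP orientation; "wrist_force": force on the tool from outside, world axes, zero at the start; "moment": the same for the moment, N m; "finger_gap": finger opening in mm; "finger_force": force on a finger pad.
Only numpy, scipy, OpenCV 4.12 (cv2) and the standard library are available. Lean on these libraries where they do the work, as an engineer would, in place of code of your own. Each camera call takes 0.05 s, during which the arm holds its last target. There are 200 camera calls.

## Task

Put the crumb tray back in the contact grill. Slide the tray along its wooden stand until its narrow end sticks out over the stand's open end, pinch it there and set it down across the dark wooden block, let go, then take it by its wide end and slide it narrow end first into the slot in the grill's front, fully home so that its shoulders meet the front. Do not let the tray fall to the counter, and leave the other things on the counter as they are.

Things in the scene. Friction and masses are not known exactly. Their poses are not given: they have to be found in the camera images.
- tray: Flat T-shaped aluminium crumb tray, 5 mm thick, 170 mm long, 0.1 to 0.17 kg. Narrow part 54 mm wide, 125 mm long, tip corners rounded (12 mm radius); wide end 68 mm wide, 45 mm long, square. Origin on the underside at the middle of the shoulders, where the two parts meet. x points to the narrow tip (x = +125 mm; wide end's edge x = -45 mm), z up; centre of mass at x = +36 mm.
- tray_nose (a point): Middle of the tray's narrow tip, on the underside (x = +125 mm of the tray). The tray starts flat on the stand, tip towards the open end and 5 to 20 mm short of it. Pressed from above with about 8 N it can be dragged along by friction.
- stand: Fixed pale wooden stand, 215 x 104 mm, floor 55 mm above the counter. Rails 15 mm high, 10 mm thick on both long sides (84 mm between them, too tight for fingers beside the tray) and across the end nearer the robot; the far end is open. Origin on the counter, on the centreline, 20 mm before the open end; x points out over the open end. End rail's inner face at x = -185 mm.
- stand_edge (a point): middle of the stand's open end at floor height (55 mm up, x = +20 mm of the stand); axes as the stand's: x points outward over the edge
- block: Fixed dark wooden chopping block, 60 mm (its x, pointing roughly away from the robot) by 120 mm (y), 50 mm high. Origin at the centre of its underside. The tray lies across it along x with both ends overhanging.
- block_top (a point): centre of the block's top face, 50 mm up; axes as the block's
- grill: Fixed steel contact grill, 280 mm deep, 260 mm wide, front face towards the robot. Origin on the counter below the middle of the front face, x into the grill, z up. A ledge 58 mm high reaches 90 mm back from the front; behind it the hot plates and lid rise to 129 mm, with a handle bar up to 160 mm.
- slot_mouth (a point): Middle of the crumb-tray slot's mouth, at slot floor height (30 mm above the counter, on the front face); axes as the grill's. The slot is 66 mm wide, 18 mm high (30 to 48 mm up) and 150 mm deep, its roof cut back 15 mm at the mouth so that it shows from above; the tray's wide end does not fit in, so its shoulders stop against the front face.
- plate: white ceramic saucer, 120 mm across, 18 mm high; bystander. Origin at the centre of its underside.
- jar: small amber jam jar with a steel cap, 52 mm across, 65 mm high; bystander. Origin at the centre of its underside.
- sign: blank white card standing in a small wooden foot, 70 mm wide, 71 mm high; bystander. Origin at the centre of its underside.
- tongs: steel pastry tongs lying flat, about 180 mm long, 10 mm high; bystander. Origin at the centre of its underside.
- mug: blue ceramic mug, 80 mm across, 90 mm high; bystander. Origin at the centre of its underside.
- bowl: wooden bowl, 120 mm across, 50 mm high; bystander. Origin at the centre of its underside.
- caddy: open wooden box, 140 x 90 x 70 mm; bystander. Origin at the centre of its underside.
- bun: golden bun, 60 mm across, 34 mm high; bystander. Origin at the centre of its underside.

How it is judged (in metres and radians):
On the way, in this order (a step that is already met when the one before it is completed fails the run):
1. the tray lies flat on the stand with its narrow tip at least 25 mm out over the open end (x of tray_nose in the frame of stand_edge above 0.025 m and z of tray_nose in the frame of stand_edge between -0.008 and 0.008 m and y of tray_nose in the frame of stand_edge between -0.03 and 0.03 m and angle between tray's own z axis and vertical below 0.1 rad and contact force between tray and stand above 0.2 N), for 0.2 s.
2. the tray lies across the block, let go and at rest, clear of the stand (contact force between tray and block above 0.3 N and contact force between tray and the fingers below 0.05 N and contact force between tray and stand below 0.05 N and linear speed of tray below 0.02 m/s and angle between tray's own z axis and vertical below 0.1 rad), for 0.3 s.
At the end, for the whole second after the job is handed in: The tray rests, right side up, in the grill's slot, narrow end in: its tip at least 118 mm deep (shoulders within 7 mm of the front face), within 12 mm of the slot's centreline and between its floor and roof, not moving (under 0.02 m/s) (x of tray_nose in the frame of slot_mouth above 0.118 m and y of tray_nose in the frame of slot_mouth between -0.012 and 0.012 m and z of tray_nose in the frame of slot_mouth between -0.005 and 0.014 m and linear speed of tray below 0.02 m/s and angle between tray's own z axis and vertical below 0.1 rad); the robot touches nothing.
It fails at once if the tray falls to the counter (its origin or tip under 15 mm) (height (world z) of any of tray, tray_nose below 0.015 m).
It fails at once if a bystander is moved by more than 30 mm (distance of any of plate, jar, sign, tongs, mug, bowl, caddy, bun from where it was at the start of the episode above 0.03 m).
It also fails if it takes over 70 s, if anything falls off the work surface, if the arm or the gripper's body presses on something with over 40 N, if the wrist force passes 120 N, or if a joint passes its speed limit or range.

## Working session

There is one attempt and no reset: what is moved stays moved. The work goes in short steps, Python scripts to look and compute and a tool call to move; the robot and the scene stay as the last step left them, time stands still between calls to the robot, and variables do not carry over. Pictures are saved under pics/ and viewed, at most 12 in all, crops included, and the job is handed in when it is done.

```bash
ls; mkdir -p pics
```

Run:
```python
from cell import manip
import cv2
s=manip.read_state();print(s, manip.grip_depth)
for n in("scene","top"):
    p,d=manip.camera(n);cv2.imwrite(f"pics/{n}0.png",p[:,:,::-1]);
    import numpy as np;np.save(f"{n}0.npy",d);np.save(f"{n}0p.npy",p)
    print(n,manip.camera_info(n))
print(manip.camera_info("wrist"))
```

```text
cell.py
pics
{'clock': 0.0, 'joints': array([ 1.15942420e+00,  3.00475683e-01,  1.52153002e+00, -5.51131966e-05,
        1.32072275e+00, -6.66279230e-02]), 'qd': array([ 0.00043342,  0.00019911, -0.00044704,  0.0010725 ,  0.00185282,
       -0.00101274]), 'effort': array([-1.52943799e-04, -5.31795895e+01, -3.52743924e+01,  7.08987191e-02,
        2.42278964e-02, -4.57669034e-05]), 'eef_pos': array([185.80687457, 517.39936162, 204.90542072]), 'eef_rot': array([-3.14045581e+00, -2.23554890e-05,  2.79686211e+00]), 'wrist_force': array([-1.14519206,  0.42918133,  0.47849347]), 'moment': array([-0.03306541,  0.02024149, -0.02157914]), 'finger_force': 0.0, 'finger_gap': 93.91647449951935} -18.8
scene {'K': array([[483.79493367,   0.        , 256.95116226],
       [  0.        , 483.79493367, 189.84997361],
       [  0.        ,   0.        ,   1.        ]]), 'rvec': array([ 2.35383866,  1.10517959, -0.3055386 ]), 'tvec': array([-338.43937884, -326.11994359, 1861.57326573])}
top {'K': array([[396.10149432,   0.        , 260.25854724],
       [  0.        , 396.10149432, 187.4169531 ],
       [  0.        ,   0.        ,   1.        ]]), 'rvec': array([ 2.15740248, -2.19126745,  0.09471202]), 'tvec': array([   4.12735469,  562.51575012, 1253.80580061])}
{'K': array([[303.45591391,   0.        , 253.58674247],
       [  0.        , 303.45591391, 191.05321276],
       [  0.        ,   0.        ,   1.        ]]), 'mount': array([[-1.73919116e-04, -9.72489641e-01, -2.32946064e-01,
         6.57945695e+01],
       [ 9.99999052e-01,  1.48992201e-04, -1.36861005e-03,
        -3.99393504e-01],
       [ 1.36566624e-03, -2.32946081e-01,  9.72488693e-01,
        -1.80510203e+02],
       [ 0.00000000e+00,  0.00000000e+00,  0.00000000e+00,
         1.00000000e+00]])}
```
View pics/top0.png

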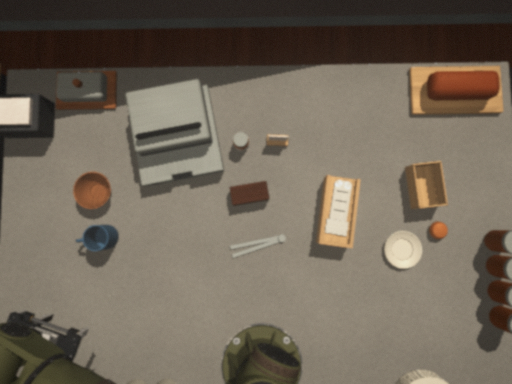

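View pics/scene0.png

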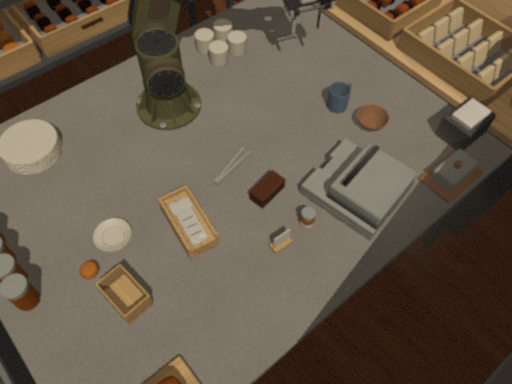

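The top view shows the grill's slot notch at about (182,176), block at (250,193), stand around (340,212) with its open end up at about (347,178), tray bright on it. The scene view agrees: block (267,188), stand (188,220), grill (360,190).

Create h.py:
```python
import numpy as np, cv2
from scipy.spatial.transform import Rotation as Ro
from cell import manip
def toolpose():
    s=manip.read_state(); return Ro.from_euler('xyz',s['eef_rot']).as_matrix(), np.array(s['eef_pos'])
def c2w(n):
    """camera -> world R,t ; read before picture"""
    i=manip.camera_info(n)
    if n=='wrist':
        R,p=toolpose(); M=i['mount']; return i['K'],R@M[:3,:3],R@M[:3,3]+p
    R=cv2.Rodrigues(i['rvec'])[0]; return i['K'],R.T,-R.T@i['tvec']
def cloud(n,d,ext=None):
    K,R,t=ext or c2w(n)
    v,u=np.mgrid[:d.shape[0],:d.shape[1]]
    P=np.stack([(u-K[0,2])/K[0,0]*d,(v-K[1,2])/K[1,1]*d,d],-1)
    W=P@R.T+t; W[d==0]=np.nan; return W
def onplane(uv,z,ext):
    K,R,t=ext; r=np.array([(uv[0]-K[0,2])/K[0,0],(uv[1]-K[1,2])/K[1,1],1])@R.T
    return t+r*(z-t[2])/r[2]
def proj(P,ext):
    K,R,t=ext; c=(np.atleast_2d(P)-t)@R; c=c@K.T; return c[:,:2]/c[:,2:]
def totool(dw):
    R,_=toolpose(); return R.T@np.asarray(dw)
def local(p,o,yaw):
    c,s=np.cos(yaw),np.sin(yaw); return (np.asarray(p)[...,:2]-np.asarray(o)[:2])@np.array([[c,-s],[s,c]])
```

Run:
```python
from h import *
for n in("top","scene"):
    W=cloud(n,np.load(n+"0.npy"))
    rois={'top':dict(block=(225,275,175,212),stand=(312,368,168,255),grill=(120,228,72,192)),'scene':dict(block=(240,292,165,212),stand=(150,225,180,262),grill=(295,422,135,242))}[n]
    for k,(a,b,c,d) in rois.items():
        w=W[c:d,a:b].reshape(-1,3); w=w[w[:,2]>25]
        print(n,k,len(w),np.histogram(w[:,2],bins=range(25,170,5))[0])
        if k!='grill':
            r=cv2.minAreaRect(w[:,:2].astype(np.float32)); print(r)
    w=W[100:140,280:310].reshape(-1,3); print('counter',np.nanmedian(w[:,2]))
```

```text
top block 725 [  2   6   1  22 316 363  15   0   0   0   0   0   0   0   0   0   0   0
   0   0   0   0   0   0   0   0   0   0]
((544.4334106445312, 30.58081817626953), (60.46245193481445, 120.01947784423828), 8.859488487243652)
top stand 2456 [ 14  20  17  16  25 326 854 571 325 274  14   0   0   0   0   0   0   0
   0   0   0   0   0   0   0   0   0   0]
((481.05194091796875, -248.94386291503906), (105.79022216796875, 216.40013122558594), 81.56900787353516)
top grill 7812 [  67   78   33   25   26  232 1675  673   37   40   59   47   10   19
   39   36   35   37   42  282 2606 1287   18    0   11   80  238   80]
counter 0.4692733723179572
scene block 670 [ 31  26  31  44 215 266  56   1   0   0   0   0   0   0   0   0   0   0
   0   0   0   0   0   0   0   0   0   0]
((542.4590454101562, 28.582576751708984), (62.63093185424805, 124.03446960449219), 10.06411361694336)
scene stand 2297 [ 29  34  41  38  45 300 708 531 266 274  31   0   0   0   0   0   0   0
   0   0   0   0   0   0   0   0   0   0]
((478.95977783203125, -249.96755981445312), (104.92208099365234, 223.45579528808594), 81.5227279663086)
scene grill 6730 [  97  120  106  103   86  262  938  627  164   80  101   76   20   47
   56   61   64   65   71  319 1731 1173   71    0    7   61  146   76]
counter 1.102895440475777
```

Request:
run_rows(deltas=[[-45, -21, -2, 0, 0, -0.1], [-90, -42, -4, 0, 0, -0.2], [-135, -63, -6, 0, 0, -0.3], [-180, -84, -8, 0, 0, -0.4], [-225, -105, -10, 0, 0, -0.5]])

```text
clock: 0.6
eef_pos: [363.2, 341.0, 215.4]
eef_rot: [-3.141, -0.0, -2.982]
wrist_force: [0.2, 0.5, -0.4]
finger_gap: 93.7
finger_force: 0.0
```

Request:
run_rows(deltas=[[-25, -34, 0, 0, 0, 0], [-50, -68, 0, 0, 0, 0], [-75, -101, 0, 0, 0, 0], [-98, -134, 0, 0, 0, 0], [-98, -134, 0, 0, 0, 0]])

```text
clock: 1.1
eef_pos: [481.8, 222.5, 214.9]
eef_rot: [-3.141, -0.001, -2.99]
wrist_force: [-0.2, 0.2, -0.3]
finger_gap: 93.7
finger_force: 0.0
```

Request:
run_rows(deltas=[[0, 0, 0, 0, 0, 0], [0, 0, 0, 0, 0, 0]])

```text
clock: 1.3
eef_pos: [479.1, 226.2, 215.3]
eef_rot: [3.142, -0.0, -2.986]
wrist_force: [0.4, -0.6, -0.5]
finger_gap: 94.3
finger_force: 0.0
```

Run:
```python
from h import *
e=c2w('wrist');p,d=manip.camera('wrist');cv2.imwrite('pics/w1.png',p[:,:,::-1])
W=cloud('wrist',d,e);np.savez('w1.npz',p=p,d=d,K=e[0],R=e[1],t=e[2])
print(manip.read_state()['eef_pos'],manip.read_state()['eef_rot'])
for lo,hi in((53,63),):
    for n,w in(('wrist',W),('top',cloud('top',np.load('top0.npy')))):
        m=(w[...,2]>lo)&(w[...,2]<hi)&(w[...,1]>95)&(w[...,0]>500)&(w[...,1]<420)&(w[...,0]<720)
        q=w[m];print(n,len(q),cv2.minAreaRect(q[:,:2].astype(np.float32)))
```

```text
[479.01194677 226.33009019 215.41469308] [ 3.14150421e+00 -2.38175689e-04 -2.98517084e+00]
wrist 6620 ((646.8350219726562, 250.30517578125), (110.25384521484375, 261.20477294921875), 8.865156173706055)
top 2194 ((646.9700927734375, 250.54580688476562), (106.65630340576172, 261.302001953125), 9.43578052520752)
```

View pics/w1.png

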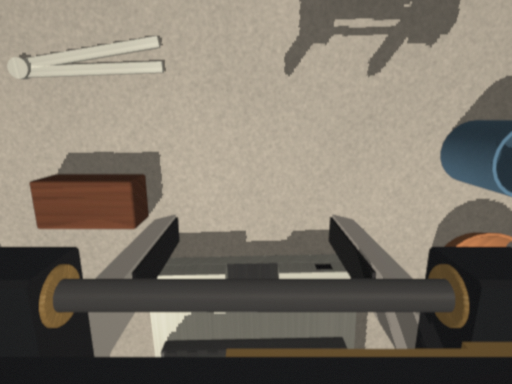

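The wrist view shows the grill's front at the bottom, with the slot notch at about u 227–277, v 263–282, the block at (90,200) and tongs well clear. I'll refine the grill pose and look at the stand.

Run:
```python
from h import *
z=np.load('w1.npz');e=(z['K'],z['R'],z['t']);W=cloud('wrist',z['d'],e)
T=cloud('top',np.load('top0.npy'));S=cloud('scene',np.load('scene0.npy'))
for yaw in (8.9,9.4):
  y=np.radians(yaw);o=(593.2,241.8)
  for n,w in(('wrist',W),('top',T),('scene',S)):
    q=w.reshape(-1,3);q=q[(q[:,2]>50)&(q[:,2]<65)];l=local(q,o,y);m=(abs(l[:,0])<95)&(abs(l[:,1])<150);l=l[m]
    r=[]
    for a in range(-120,121,20):
        s=l[(abs(l[:,1]-a)<10)];r.append(round(np.percentile(s[:,0],1.5),1) if len(s)>5 else None)
    print(yaw,n,'front',r,'sides',np.percentile(l[:,1],[.5,99.5]))
y=np.radians(9.1)
for n,w in(('wrist',W),('top',T)):
    q=w.reshape(-1,3);l=local(q,(593.2,241.8),y);m=(q[:,2]>22)&(q[:,2]<48)&(abs(l[:,1])<60)&(l[:,0]>3)&(l[:,0]<20)
    print(n,m.sum(),l[m].mean(0) if m.any() else 0,np.percentile(l[m],[2,98],axis=0),np.median(q[m,2]))
for uv in((227,272),(277,272),(227,263),(277,282)):print(onplane(uv,30,e),local(onplane(uv,30,e),(593.2,241.8),y),local(onplane(uv,58,e),(593.2,241.8),y))
# block from wrist
q=W[160:240,15:165].reshape(-1,3);q=q[(q[:,2]>42)&(q[:,2]<58)];print(np.median(q[:,2]),cv2.minAreaRect(q[:,:2].astype(np.float32)))
```

```text
8.9 wrist front [np.float64(5.5), np.float64(4.8), np.float64(4.2), np.float64(3.7), np.float64(3.7), np.float64(57.4), np.float64(57.2), np.float64(57.2), np.float64(1.6), np.float64(1.0), np.float64(-0.3), np.float64(-0.4), np.float64(0.3)] sides [-148.95058964  128.61164957]
8.9 top front [np.float64(6.6), np.float64(5.4), np.float64(4.6), np.float64(4.3), np.float64(4.8), np.float64(18.7), np.float64(18.1), np.float64(18.2), np.float64(2.8), np.float64(2.2), np.float64(1.3), np.float64(1.7), np.float64(0.6)] sides [-145.41249327  128.51574187]
8.9 scene front [np.float64(3.7), np.float64(3.0), np.float64(2.0), np.float64(1.7), np.float64(0.2), np.float64(16.2), np.float64(15.1), np.float64(15.4), np.float64(-1.1), np.float64(-2.9), np.float64(-2.1), np.float64(-1.4), np.float64(-2.1)] sides [-143.09260897  129.23570269]
9.4 wrist front [np.float64(4.5), np.float64(3.9), np.float64(3.6), np.float64(3.2), np.float64(3.3), np.float64(57.1), np.float64(57.1), np.float64(57.4), np.float64(2.0), np.float64(1.5), np.float64(0.5), np.float64(0.5), np.float64(1.2)] sides [-148.64314182  1
[... 866 characters left out ...]
] [  0.94372068 -31.66722889]
[604.18832367 275.71340001  30.        ] [16.2137003  31.74866737] [ 1.10063483 29.44924596]
[601.62210833 208.58468941  30.        ] [  3.06283672 -34.12928064] [-11.04374375 -31.3868152 ]
[618.62370514 278.24565472  30.        ] [30.86789178 31.9659786 ] [14.63328599 29.64992554]
51.39974321717193 ((544.2589111328125, 30.683547973632812), (60.26058578491211, 120.35479736328125), 8.880671501159668)
```

Request:
run_rows(deltas=[[-10, -50, 0, 0, 0, 0.06], [-20, -100, 0, 0, 0, 0.12], [-30, -150, 0, 0, 0, 0.18], [-35, -200, 0, 0, 0, 0.24], [-40, -250, 0, 0, 0, 0.3]])

```text
clock: 1.85
eef_pos: [557.1, -12.7, 215.6]
eef_rot: [3.141, 0.0, 2.996]
wrist_force: [0.2, 0.6, 0.2]
finger_gap: 94.0
finger_force: 0.0
```

Run:
```python
from h import *
R,p=toolpose();print(p,R.T@(np.array([520,-255,215])-p),manip.read_state()['eef_rot'])
```

```text
[557.06757304 -12.74287449 215.64604325] [   1.56000683 -245.07165467    0.62262299] [3.14149906e+00 3.09627678e-04 2.99612563e+00]
```

Request:
run_rows(deltas=[[0, -49, 0, 0, 0, 0], [0, -98, 0, 0, 0, 0], [0, -147, 0, 0, 0, 0], [1, -196, 0, 0, 0, 0], [2, -245, 0, 0, 0, 0]], finger_gap=0, grip_n=10)

```text
clock: 2.35
eef_pos: [519.4, -254.8, 215.7]
eef_rot: [-3.142, 0.0, 2.999]
wrist_force: [1.0, 0.5, 0.4]
finger_gap: 57.3
finger_force: 0.0
```

Request:
run_rows(deltas=[[0, 0, 0, 0, 0, 0], [0, 0, 0, 0, 0, 0], [0, 0, 0, 0, 0, 0]])

```text
clock: 2.65
eef_pos: [520.1, -252.5, 215.6]
eef_rot: [3.141, 0.0, 2.999]
wrist_force: [0.1, -1.1, -0.3]
finger_gap: 33.6
finger_force: 0.0
```

Run:
```python
from h import *
e=c2w('wrist');p,d=manip.camera('wrist');cv2.imwrite('pics/w2.png',p[:,:,::-1])
W=cloud('wrist',d,e);np.savez('w2.npz',p=p,d=d,K=e[0],R=e[1],t=e[2])
q=W.reshape(-1,3);m=(q[:,2]>64)&(q[:,2]<76)&(q[:,1]<-120)&(q[:,0]<620);print(m.sum(),cv2.minAreaRect(q[m,:2].astype(np.float32)))
m=(q[:,2]>50)&(q[:,2]<76)&(q[:,1]<-120)&(q[:,0]<620);print(m.sum(),cv2.minAreaRect(q[m,:2].astype(np.float32)))
y=np.radians(-8.43);o=(586.5,-265.3)
l=local(q,o,y)
# rectified top view at z=60 around stand, 3px/mm
H=[];
import itertools
c,s=np.cos(y),np.sin(y)
src=[];dst=[(0,0),(690,0),(690,360),(0,360)]
for X,Y in((-205,60),(25,60),(25,-60),(-205,-60)):
    src.append(proj([o[0]+c*X-s*Y,o[1]+s*X+c*Y,60],e)[0])
M=cv2.getPerspectiveTransform(np.float32(src),np.float32(dst))
cv2.imwrite('pics/w2r.png',cv2.warpPerspective(p[:,:,::-1],M,(690,360),flags=cv2.INTER_CUBIC))
```

```text
5836 ((483.611572265625, -351.76275634765625), (208.9845428466797, 361.6520690917969), 8.014150619506836)
20880 ((487.87030029296875, -378.38079833984375), (226.19998168945312, 402.8183898925781), 3.6008622646331787)
```

View pics/w2r.png

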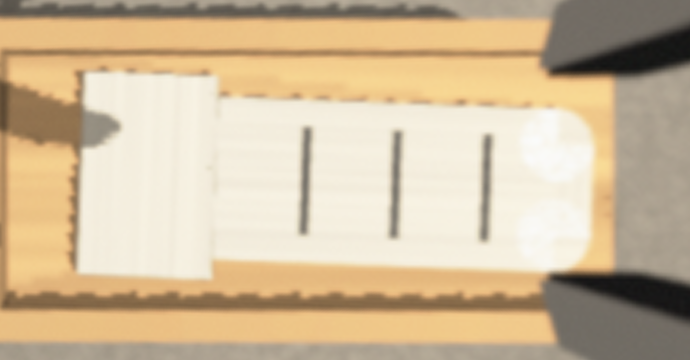

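View pics/w2.png

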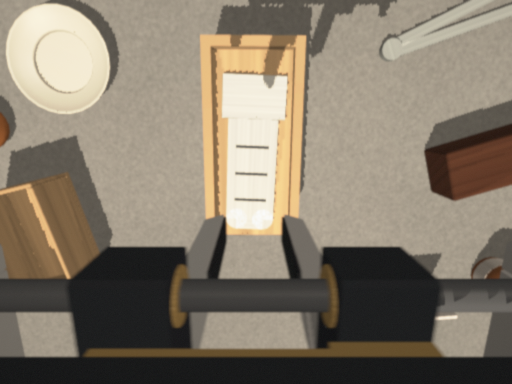

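The rectified stand view shows the tray tip at u≈597 (6 mm short of the edge at u≈615), the shoulders at u≈214, and the tray turned about 2°. The wrist view shows no obstacles near the stand. Next I press down on the tray.

Request:
run_rows(deltas=[[15, -1, 30, 0, 0, 0], [30, -1, 60, 0, 0, 0], [43, -2, 90, 0, 0, 0], [43, -2, 120, 0, 0, 0], [43, -2, 142, 0, 0, 0]], finger_gap=0)

```text
clock: 3.2
eef_pos: [476.7, -248.2, 72.1]
eef_rot: [3.141, -0.001, 2.999]
wrist_force: [0.8, -0.1, 0.7]
finger_gap: 0.3
finger_force: 0.0
```

Request:
run_rows(deltas=[[0, 0, 3, 0, 0, 0], [0, 0, 6, 0, 0, 0], [0, 0, 8, 0, 0, 0], [0, 0, 9, 0, 0, 0], [0, 0, 9, 0, 0, 0]], finger_gap=0)

```text
clock: 3.7
eef_pos: [477.1, -249.9, 65.1]
eef_rot: [-3.141, 0.001, 2.997]
wrist_force: [0.8, 0.5, -0.3]
finger_gap: 0.4
finger_force: 0.0
```

Request:
run_rows(deltas=[[0, 0, 1, 0, 0, 0], [0, 0, 2, 0, 0, 0], [0, 0, 3, 0, 0, 0], [0, 0, 3, 0, 0, 0], [0, 0, 3, 0, 0, 0]], finger_gap=0)

```text
clock: 4.2
eef_pos: [476.8, -249.9, 61.4]
eef_rot: [-3.142, -0.0, 2.997]
wrist_force: [0.6, -0.9, 0.2]
finger_gap: 0.5
finger_force: 0.0
```

Request:
run_rows(deltas=[[0, 0, 0.7, 0, 0, 0], [0, 0, 1.4, 0, 0, 0], [0, 0, 1.4, 0, 0, 0]], finger_gap=0)

```text
clock: 4.5
eef_pos: [476.9, -249.9, 60.3]
eef_rot: [-3.141, 0.0, 2.997]
wrist_force: [-1.4, 1.7, 3.2]
finger_gap: 0.2
finger_force: 2.0
```

Request:
run_rows(deltas=[[0, 0, 0.5, 0, 0, 0], [0, 0, 1, 0, 0, 0], [0, 0, 1, 0, 0, 0]], finger_gap=0)

```text
clock: 4.8
eef_pos: [477.0, -250.0, 60.2]
eef_rot: [-3.141, 0.001, 2.997]
wrist_force: [-6.2, 3.2, 16.0]
finger_gap: 0.4
finger_force: 7.9
```

Request:
run_rows(deltas=[[-5, 0, 0, 0, 0, 0], [-12, 0, 0, 0, 0, 0], [-19, 0, 0, 0, 0, 0], [-26, 0, 0, 0, 0, 0], [-33, 0, 0, 0, 0, 0]], finger_gap=0)

```text
clock: 5.3
eef_pos: [509.2, -255.0, 60.2]
eef_rot: [-3.141, -0.001, 2.997]
wrist_force: [-10.7, 1.5, 17.3]
finger_gap: 0.0
finger_force: 8.5
```

Request:
run_rows(deltas=[[-7, 0, 0, 0, 0, 0], [-14, 0, 0, 0, 0, 0], [-21, 0, 0, 0, 0, 0], [-28, 0, 0, 0, 0, 0], [-33, 0, 0, 0, 0, 0]], finger_gap=0)

```text
clock: 5.8
eef_pos: [542.1, -259.8, 60.2]
eef_rot: [-3.141, -0.001, 2.997]
wrist_force: [-9.7, 1.2, 17.1]
finger_gap: 0.5
finger_force: 8.2
```

Request:
run_rows(deltas=[[0, 0, 0, 0, 0, 0], [0, 0, 0, 0, 0, 0], [0, 0, 0, 0, 0, 0]])

```text
clock: 6.1
eef_pos: [542.6, -259.8, 60.2]
eef_rot: [-3.141, 0.002, 2.997]
wrist_force: [-2.9, 0.2, 11.3]
finger_gap: 0.6
finger_force: 5.6
```

Run:
```python
from h import *
import sys
e=c2w('wrist');p,d=manip.camera('wrist')
y=np.radians(-8.43);o=(586.5,-265.3);c,s=np.cos(y),np.sin(y);src=[];dst=[(0,0),(690,0),(690,360),(0,360)]
for X,Y in((-150,60),(80,60),(80,-60),(-150,-60)): src.append(proj([o[0]+c*X-s*Y,o[1]+s*X+c*Y,60],e)[0])
M=cv2.getPerspectiveTransform(np.float32(src),np.float32(dst))
cv2.imwrite('pics/w3r.png',cv2.warpPerspective(p[:,:,::-1],M,(690,360),flags=cv2.INTER_CUBIC))
```

```text
(no output)
```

View pics/w3r.png

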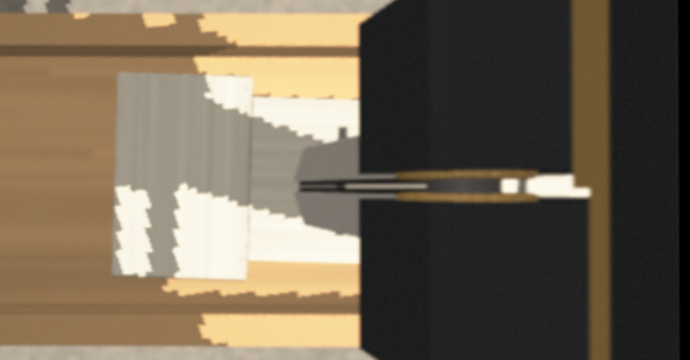

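The tray's shoulders are now at u≈250, meaning the tip is about 58 mm over the edge. Next I lift, open and move to the overhang.

Request:
run_rows(deltas=[[0, 0, -10, 0, 0, 0], [0, 0, -30, 0, 0, 0], [0, 0, -50, 0, 0, 0]], finger_gap=0)

```text
clock: 6.45
eef_pos: [542.0, -259.3, 109.7]
eef_rot: [3.141, -0.001, 2.997]
wrist_force: [0.4, -0.5, 0.9]
finger_gap: 0.5
finger_force: 0.0
```

Request:
run_rows(deltas=[[-20, 0, 0, 0, 0, 0.02], [-40, -1, 0, 0, 0, 0.037], [-60, -1, 0, 0, 0, 0.037], [-78, -1, 0, 0, 0, 0.037], [-78, -1, 0, 0, 0, 0.037]], finger_gap=94)

```text
clock: 6.95
eef_pos: [620.3, -271.5, 108.8]
eef_rot: [3.142, 0.0, 2.96]
wrist_force: [-0.8, -1.2, 0.0]
finger_gap: 37.0
finger_force: 0.0
```

Request:
run_rows(deltas=[[0, 0, 0, 0, 0, 0], [0, 0, 0, 0, 0, 0], [0, 0, 0, 0, 0, 0], [0, 0, 0, 0, 0, 0], [0, 0, 0, 0, 0, 0]])

```text
clock: 7.45
eef_pos: [619.0, -271.7, 109.3]
eef_rot: [-3.142, 0.0, 2.96]
wrist_force: [-0.2, -0.3, 0.0]
finger_gap: 76.8
finger_force: 0.0
```

Run:
```python
from h import *
e=c2w('wrist');p,d=manip.camera('wrist');pt,_=manip.camera('top')
W=cloud('wrist',d,e);q=W.reshape(-1,3)
hsv=cv2.cvtColor(p,cv2.COLOR_RGB2HSV).reshape(-1,3)
l=local(q,(586.5,-265.3),np.radians(-8.43))
m=(hsv[:,1]<45)&(abs(l[:,1])<42)&(l[:,0]>-140)&(l[:,0]<80)&(q[:,2]>50)&(q[:,2]<68)
print(m.sum(),np.percentile(l[m],[1,99],axis=0),np.median(q[m,2]))
for a in range(-110,70,15):
    k=m&(abs(l[:,0]-a)<7)
    if k.sum()>10: print(a,np.percentile(l[k,1],[2,98]).round(1),np.median(q[k,2]).round(1))
y=np.radians(-8.43);o=(586.5,-265.3);c,s=np.cos(y),np.sin(y);src=[];dst=[(0,0),(690,0),(690,360),(0,360)]
for X,Y in((-150,60),(80,60),(80,-60),(-150,-60)): src.append(proj([o[0]+c*X-s*Y,o[1]+s*X+c*Y,60],e)[0])
M=cv2.getPerspectiveTransform(np.float32(src),np.float32(dst))
cv2.imwrite('pics/w4r.png',cv2.warpPerspective(p[:,:,::-1],M,(690,360),flags=cv2.INTER_CUBIC))
```

```text
18314 [[-109.37046319  -30.00432459]
 [  55.47986868   32.54136877]] 61.356340057929444
-110 [-30.3  33.7] 61.3
-95 [-30.3  33.5] 61.4
-80 [-30.8  33. ] 61.4
-65 [-28.2  30.8] 61.4
-50 [-25.1  25.3] 61.3
-35 [-25.5  25.1] 61.4
-20 [-25.9  24.9] 61.3
-5 [-26.6  24.1] 61.4
10 [-27.5  23.9] 61.3
25 [-28.2  23.7] 61.4
40 [-28.6  22.9] 61.3
55 [-27.   21.2] 61.3
```

View pics/w4r.png

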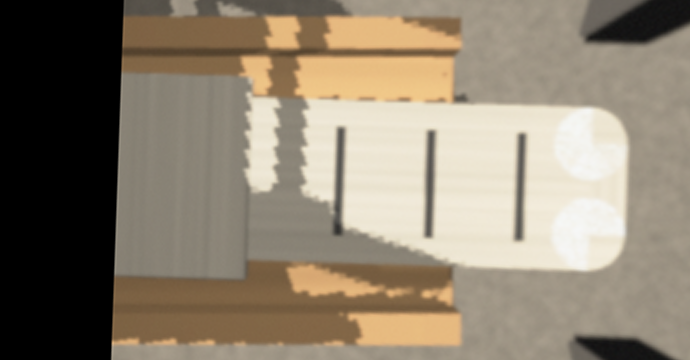

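The tray lies flat, tip at u≈628 (59 mm out), with the fingers clear of both sides. Next I descend and pinch.

Request:
run_rows(deltas=[[0, 0, 0, 0, 0, 0], [0, 0, 0, 0, 0, 0], [0, 0, 25, 0, 0, 0], [0, 0, 50, 0, 0, 0], [0, 0, 69, 0, 0, 0]], finger_gap=94)

```text
clock: 8.05
eef_pos: [618.8, -271.4, 38.5]
eef_rot: [3.141, -0.001, 2.96]
wrist_force: [1.5, 0.2, -0.9]
finger_gap: 94.4
finger_force: 0.0
```

Request:
run_rows(deltas=[[0, 0, 0, 0, 0, 0], [0, 0, 0, 0, 0, 0], [0, 0, 0, 0, 0, 0], [0, 0, 0, 0, 0, 0], [0, 0, 0, 0, 0, 0]], finger_gap=45, grip_n=45)

```text
clock: 8.55
eef_pos: [619.5, -271.8, 40.9]
eef_rot: [-3.141, 0.001, 2.96]
wrist_force: [1.2, 0.0, 0.9]
finger_gap: 57.5
finger_force: 0.0
```

Request:
run_rows(deltas=[[0, 0, -2, 0, 0, 0], [0, 0, -5, 0, 0, 0], [0, 0, -8, 0, 0, 0], [0, 0, -12, 0, 0, 0], [0, 0, -15, 0, 0, 0]])

```text
clock: 9.05
eef_pos: [619.3, -271.7, 55.5]
eef_rot: [-3.142, 0.0, 2.96]
wrist_force: [-0.1, 0.1, -1.5]
finger_gap: 52.9
finger_force: 45.0
```

Request:
run_rows(deltas=[[0, 0, -15, 0, 0, 0], [0, 0, -35, 0, 0, 0], [0, 0, -60, 0, 0, 0], [0, 0, -75, 0, 0, 0], [0, 0, -75, 0, 0, 0]], grip_n=60)

```text
clock: 9.55
eef_pos: [620.1, -272.1, 133.1]
eef_rot: [-3.14, 0.004, 2.96]
wrist_force: [0.2, -0.3, -1.9]
finger_gap: 52.7
finger_force: 60.0
```

Create tilt.py:
```python
from h import *
import sys
# fit tray plane & outline, in tool coordinates
R,t=toolpose();e=c2w('wrist');p,d=manip.camera('wrist');W=cloud('wrist',d,e)
np.savez('last.npz',p=p,d=d,K=e[0],R=e[1],t=e[2],W=W,Rt=R,tt=t)
L=(W-t)@R   # tool frame
hsv=cv2.cvtColor(p,cv2.COLOR_RGB2HSV)
m=(abs(L[...,1])<45)&(L[...,2]<5)&(L[...,2]>-50)&(L[...,0]>-60)&(L[...,0]<190)&(hsv[...,1]<60)
m&=~((abs(L[...,1])>25)&(abs(L[...,0])<20))
q=L[m];A=np.c_[q[:,:2],np.ones(len(q))];b=q[:,2];k=np.ones(len(q),bool)
for _ in range(6):
    x=np.linalg.lstsq(A[k],b[k],rcond=None)[0];k=abs(A@x-b)<max(2,1.5*np.std((A@x-b)[k]))
print('n',k.sum(),'slope x,y',x[:2].round(4),'z at TCP axis',x[2].round(2))
q=q[k]
print('x range',np.percentile(q[:,0],[.3,99.7]))
for a in range(-30,170,10):
    s=q[abs(q[:,0]-a)<5]
    if len(s)>20: print(a,np.percentile(s[:,1],[2,98]).round(1),s[:,2].mean().round(1))
print('state',t,manip.read_state()['eef_rot'],manip.read_state()['wrist_force'],manip.read_state()['finger_gap'])
```

```bash
python3 tilt.py
```

```text
n 29106 slope x,y [0.0197 0.0013] z at TCP axis -20.06
x range [-23.87758615 121.06240812]
-20 [-23.7  23.1] -20.4
-10 [-23.9  24. ] -20.2
0 [-24.1  24.1] -20.1
10 [-23.9  23.9] -19.9
20 [-25.8  24.6] -19.6
30 [-27.1  24.9] -19.5
40 [-26.9  24.9] -19.3
50 [-26.5  24.7] -19.1
60 [-26.7  24.7] -18.9
70 [-26.9  24.9] -18.8
80 [-27.   24.7] -18.5
90 [-27.   24.6] -18.3
100 [-32.   29.8] -18.1
110 [-33.3  31.1] -17.9
120 [-33.6  31. ] -17.7
state [ 620.08227981 -272.1002156   133.1052014 ] [-3.14111199e+00  1.63406554e-03  2.95984291e+00] [-1.01303554  0.35898071 -2.14598735] 52.50321827414615
```

Request:
run_rows(deltas=[[5, 25, 0, 0, 0, -0.03], [12, 57, 0, 0, 0, -0.06], [19, 89, 0, 0, 0, -0.1], [26, 121, 0, 0, 0, -0.14], [33, 153, 0, 0, 0, -0.17]])

```text
clock: 10.1
eef_pos: [613.6, -113.8, 128.5]
eef_rot: [3.141, -0.002, 3.131]
wrist_force: [0.7, -0.4, -1.8]
finger_gap: 52.8
finger_force: 60.0
```

Request:
run_rows(deltas=[[1, 32, 0, 0, 0, -0.03], [3, 64, 0, 0, 0, -0.07], [4, 96, 0, 0, 0, -0.1], [6, 130, 0, 0, 0, -0.14], [7, 156, 0, 0, 0, -0.17]])

```text
clock: 10.6
eef_pos: [608.4, 42.7, 128.6]
eef_rot: [3.141, -0.002, -2.981]
wrist_force: [0.2, -0.3, -2.1]
finger_gap: 52.7
finger_force: 60.0
```

Request:
run_rows(deltas=[[0, 0, 10, 0, 0, 0], [0, 0, 30, 0, 0, 0], [0, 0, 50, 0, 0, 0], [0, 0, 65, 0, 0, 0], [0, 0, 65, 0, 0, 0]])

```text
clock: 11.1
eef_pos: [607.8, 40.3, 62.0]
eef_rot: [3.141, -0.005, -2.984]
wrist_force: [0.4, 0.3, -1.4]
finger_gap: 53.0
finger_force: 60.0
```

Request:
run_rows(deltas=[[0, 0, 0, 0, 0, 0], [0, 0, 0, 0, 0, 0]])

```text
clock: 11.3
eef_pos: [609.7, 40.7, 66.0]
eef_rot: [-3.141, 0.001, -2.984]
wrist_force: [0.6, 0.9, -1.9]
finger_gap: 53.0
finger_force: 60.0
```

```bash
python3 tilt.py
```

Run:
```python
from h import *
z=np.load('last.npz');cv2.imwrite('pics/w5.png',z['p'][:,:,::-1])
R,p=toolpose();print('need',R.T@(np.array([610.4,40.9,37])-p))
```

```text
n 29176 slope x,y [0.02   0.0009] z at TCP axis -20.08
x range [-23.45705812 121.41901673]
-20 [-23.7  22.6] -20.4
-10 [-23.8  24. ] -20.3
0 [-24.   23.9] -20.1
10 [-23.9  24. ] -19.9
20 [-26.2  24.3] -19.6
30 [-27.4  24.4] -19.5
40 [-27.3  24.5] -19.4
50 [-27.2  24.4] -19.1
60 [-27.3  24.3] -18.9
70 [-27.3  24.4] -18.7
80 [-27.3  24.4] -18.5
90 [-27.6  24.3] -18.3
100 [-32.8  29.6] -18.0
110 [-34.   30.8] -17.9
120 [-34.1  30.8] -17.7
state [609.7373586   40.66599457  65.96012351] [-3.14136549e+00  1.44974562e-03 -2.98353907e+00] [ 0.14045147  0.15424166 -1.04414388] 52.613667556564145
need [-0.67203212  0.04823849 28.99360593]
```

View pics/w5.png

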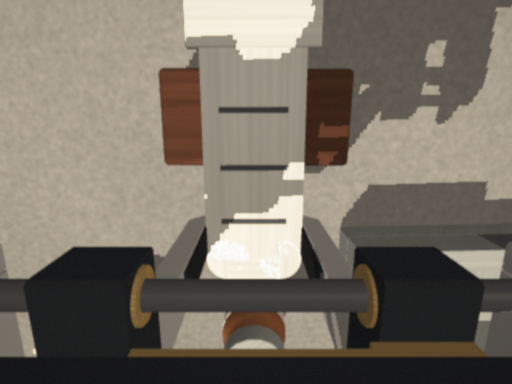

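The tray is held level over the block (block at v 68–165, shoulders at v≈42 just outside its near edge); the jar is beyond the tip and clear. Now I lower it.

Request:
run_rows(deltas=[[0, 0, 8, 0, 0, 0], [0, 0, 16, 0, 0, 0], [0, 0, 22, 0, 0, 0], [0, 0, 25, 0, 0, 0], [0, 0, 25, 0, 0, 0]])

```text
clock: 11.85
eef_pos: [609.0, 40.8, 39.4]
eef_rot: [3.141, -0.001, -2.983]
wrist_force: [-0.5, 0.6, -1.1]
finger_gap: 53.1
finger_force: 60.0
```

Request:
run_rows(deltas=[[0, 0, 1, 0, 0, 0], [0, 0, 2, 0, 0, 0], [0, 0, 2, 0, 0, 0]])

```text
clock: 12.15
eef_pos: [609.3, 40.9, 38.1]
eef_rot: [-3.142, 0.0, -2.983]
wrist_force: [-0.7, -0.3, -0.7]
finger_gap: 53.0
finger_force: 60.0
```

Request:
run_rows(deltas=[[0, 0, 1, 0, 0, 0], [0, 0, 2, 0, 0, 0], [0, 0, 2, 0, 0, 0]])

```text
clock: 12.45
eef_pos: [609.4, 40.9, 36.2]
eef_rot: [-3.142, 0.0, -2.983]
wrist_force: [-0.3, 1.3, -0.4]
finger_gap: 52.9
finger_force: 60.0
```

Request:
run_rows(deltas=[[0, 0, 1, 0, 0, 0], [0, 0, 1, 0, 0, 0], [0, 0, 1, 0, 0, 0]])

```text
clock: 12.75
eef_pos: [609.4, 40.9, 35.4]
eef_rot: [-3.142, 0.001, -2.983]
wrist_force: [1.3, 0.0, 2.8]
finger_gap: 52.8
finger_force: 60.0
```

Request:
run_rows(deltas=[[0, 0, 0.5, 0, 0, 0], [0, 0, 1, 0, 0, 0], [0, 0, 1, 0, 0, 0]])

```text
clock: 13.05
eef_pos: [609.5, 40.9, 34.4]
eef_rot: [-3.141, 0.001, -2.983]
wrist_force: [0.1, 0.6, 6.8]
finger_gap: 52.8
finger_force: 60.0
```

```bash
python3 tilt.py | grep slope
```

```text
n 29754 slope x,y [-0.0451  0.001 ] z at TCP axis -20.21
```

Request:
run_rows(deltas=[[0, 0, -1, 0, 0, 0], [0, 0, -1.5, 0, 0, 0], [0, 0, -1.5, 0, 0, 0]])

```text
clock: 13.4
eef_pos: [609.4, 40.9, 35.6]
eef_rot: [-3.142, 0.0, -2.983]
wrist_force: [1.2, 0.7, 2.3]
finger_gap: 52.9
finger_force: 60.0
```

```bash
python3 tilt.py | grep slope
```

```text
n 29542 slope x,y [-0.0146  0.0012] z at TCP axis -20.15
```

Flat to within 0.015 rad and resting on the block, so I release it gently.

Request:
run_rows(deltas=[[0, 0, 0, 0, 0, 0], [0, 0, 0, 0, 0, 0], [0, 0, 0, 0, 0, 0], [0, 0, 0, 0, 0, 0], [0, 0, 0, 0, 0, 0]], finger_gap=94, grip_n=3)

```text
clock: 13.95
eef_pos: [609.1, 40.9, 35.4]
eef_rot: [3.142, -0.0, -2.983]
wrist_force: [0.1, 0.8, -0.9]
finger_gap: 89.3
finger_force: 0.0
```

Request:
run_rows(deltas=[[0, 0, 0, 0, 0, 0], [0, 0, 0, 0, 0, 0], [0, 0, -20, 0, 0, 0], [0, 0, -45, 0, 0, 0], [0, 0, -70, 0, 0, 0]], finger_gap=94)

```text
clock: 14.45
eef_pos: [609.0, 40.9, 106.3]
eef_rot: [3.141, -0.001, -2.983]
wrist_force: [0.2, -0.5, -0.7]
finger_gap: 93.9
finger_force: 0.0
```

Request:
run_rows(deltas=[[35, 0, 0, 0, 0, 0], [70, 0, 0, 0, 0, 0], [100, 0, 0, 0, 0, 0], [120, 0, 0, 0, 0, 0], [120, 0, 0, 0, 0, 0]], finger_gap=94)

```text
clock: 14.95
eef_pos: [489.3, 21.8, 105.9]
eef_rot: [-3.142, -0.0, -2.984]
wrist_force: [-0.3, 0.6, 0.1]
finger_gap: 94.1
finger_force: 0.0
```

Request:
run_rows(deltas=[[0, 0, 0, 0, 0, 0], [0, 0, 0, 0, 0, 0]])

```text
clock: 15.15
eef_pos: [491.6, 22.1, 105.6]
eef_rot: [-3.142, 0.001, -2.983]
wrist_force: [-0.3, -1.0, -0.5]
finger_gap: 94.2
finger_force: 0.0
```

Create tb.py:
```python
from h import *
e=c2w('wrist');p,d=manip.camera('wrist');W=cloud('wrist',d,e);q=W.reshape(-1,3)
hsv=cv2.cvtColor(p,cv2.COLOR_RGB2HSV).reshape(-1,3)
l=local(q,(544.2,30.6),.155)
m=(hsv[:,1]<70)&(abs(l[:,1])<45)&(l[:,0]>-95)&(l[:,0]<110)&(q[:,2]>46)&(q[:,2]<66)
A=np.c_[l[m],np.ones(m.sum())];print('plane',np.linalg.lstsq(A,q[m,2],rcond=None)[0])
print(m.sum(),np.percentile(l[m,0],[.3,1,99,99.7]))
C=[]
for a in range(-85,95,8):
    k=m&(abs(l[:,0]-a)<4)
    if k.sum()>30:
        r=np.percentile(l[k,1],[1.5,98.5]);C.append((a,r.mean()));print(a,r.round(1))
C=np.array(C);print('fit',np.polyfit(C[:,0],C[:,1],1))
cv2.imwrite('pics/w6.png',p[:,:,::-1]);print(manip.read_state()['eef_pos'],manip.read_state()['eef_rot'])
```

```bash
python3 tb.py
```

```text
plane [-6.93649482e-04 -1.53330281e-03  5.62022445e+01]
10473 [-79.49497879 -78.89064277  77.92369556  79.19276286]
-77 [-35.3  30.3]
-69 [-35.3  30.6]
-61 [-35.   30.7]
-53 [-35.2  30.2]
-45 [-34.6  30.5]
-37 [-34.8  30.7]
-29 [-28.7  24.7]
-21 [-28.8  24.9]
-13 [-28.3  25.1]
-5 [-28.6  24.4]
3 [-28.5  25. ]
11 [-27.9  26.2]
43 [-27.2  24.8]
51 [-27.3  24.4]
59 [-27.2  25.1]
67 [-27.8  24.7]
75 [-26.7  25.6]
83 [-27.7  24. ]
fit [ 0.00808223 -1.75634689]
[491.47749924  22.05723351 105.49383416] [-3.14157991e+00  1.94086376e-04 -2.98331204e+00]
```

View pics/w6.png

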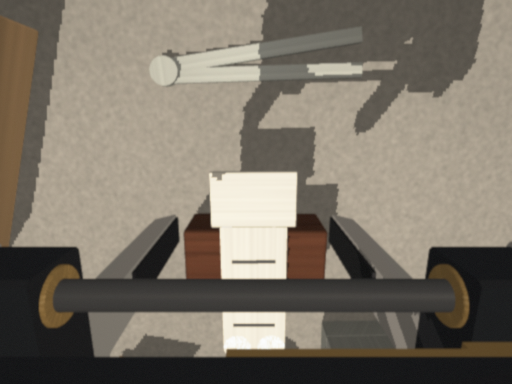

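The tray lies flat on the block, wide end at v 173–225 and the fingers clear of it. I take the wide end and lift.

Request:
run_rows(deltas=[[4, -2, 15, 0, 0, 0], [4, -2, 35, 0, 0, 0], [4, -2, 52, 0, 0, 0], [4, -2, 65, 0, 0, 0], [4, -2, 68, 0, 0, 0]], finger_gap=94)

```text
clock: 15.7
eef_pos: [486.7, 19.5, 36.1]
eef_rot: [3.141, -0.002, -2.983]
wrist_force: [-0.5, -0.0, -0.1]
finger_gap: 94.0
finger_force: 0.0
```

Request:
run_rows(deltas=[[0, 0, 0, 0, 0, 0], [0, 0, 0, 0, 0, 0], [0, 0, 0, 0, 0, 0], [0, 0, 0, 0, 0, 0], [0, 0, 0, 0, 0, 0]], finger_gap=50, grip_n=60)

```text
clock: 16.2
eef_pos: [487.4, 19.4, 38.0]
eef_rot: [-3.141, 0.001, -2.983]
wrist_force: [0.7, -0.2, 2.9]
finger_gap: 66.8
finger_force: 60.0
```

Request:
run_rows(deltas=[[0, 0, 0, 0, 0, 0], [0, 0, 0, 0, 0, 0], [0, 0, 0, 0, 0, 0]])

```text
clock: 16.5
eef_pos: [487.3, 19.4, 37.8]
eef_rot: [-3.141, 0.001, -2.983]
wrist_force: [0.8, -0.7, 4.0]
finger_gap: 66.7
finger_force: 60.0
```

Request:
run_rows(deltas=[[0, 0, -5, 0, 0, 0], [0, 0, -15, 0, 0, 0], [0, 0, -30, 0, 0, 0], [0, 0, -40, 0, 0, 0], [0, 0, -40, 0, 0, 0]])

```text
clock: 17.0
eef_pos: [487.7, 19.3, 79.0]
eef_rot: [-3.141, 0.002, -2.983]
wrist_force: [-0.0, 0.4, -2.5]
finger_gap: 67.0
finger_force: 60.0
```

Create tw.py:
```python
from h import *
R,t=toolpose();e=c2w('wrist');p,d=manip.camera('wrist');W=cloud('wrist',d,e);L=(W-t)@R
hsv=cv2.cvtColor(p,cv2.COLOR_RGB2HSV)
m=(abs(L[...,1])<33)&(L[...,2]<10)&(L[...,2]>-35)&(L[...,0]>-150)&(L[...,0]<30)&(hsv[...,1]<60)&~((abs(L[...,1])>28)&(abs(L[...,0])<20))
q=L[m];A=np.c_[q[:,:2],np.ones(len(q))];k=np.ones(len(q),bool)
for _ in range(6):
    x=np.linalg.lstsq(A[k],q[k,2],rcond=None)[0];k=abs(A@x-q[:,2])<1.5
q=q[k];print('n',len(q),'slope',x.round(4),'x',np.percentile(q[:,0],[.3,99.7]))
for a in range(-150,30,10):
    s=q[abs(q[:,0]-a)<5]
    if len(s)>20: print(a,np.percentile(s[:,1],[2,98]).round(1),s[:,2].mean().round(1))
s=manip.read_state();print(t,s['eef_rot'],s['wrist_force'],s['moment'],s['finger_gap'])
cv2.imwrite('pics/w7.png',p[:,:,::-1])
```

```bash
python3 tw.py
```

```text
n 10677 slope [-2.28000e-02  1.60000e-03 -1.81247e+01] x [-75.54439575  21.64249615]
-80 [-25.2  25.8] -16.1
-70 [-26.  26.] -16.5
-60 [-26.1  25.5] -16.8
-50 [-26.1  25.5] -17.1
-30 [-26.1  24.5] -17.4
-20 [-29.9  28.6] -17.7
-10 [-26.9  26.9] -17.9
0 [-26.9  26.9] -18.1
10 [-26.8  26.8] -18.4
20 [-27.7  28.6] -18.5
[487.72104405  19.32601744  79.02638397] [-3.14136114e+00  1.00213851e-03 -2.98337985e+00] [ 0.07875058  0.64567084 -2.478188  ] [0.00803242 0.12726249 0.02258935] 66.80445728205466
```

Request:
run_rows(deltas=[[3, 20, 0, 0, 0, 0], [8, 48, 0, 0, 0, 0], [12, 76, 0, 0, 0, 0], [16, 104, 0, 0, 0, 0], [20, 132, 0, 0, 0, 0]])

```text
clock: 17.55
eef_pos: [445.7, 147.4, 76.9]
eef_rot: [-3.141, -0.001, -2.984]
wrist_force: [-0.0, 0.4, -2.4]
finger_gap: 67.1
finger_force: 60.0
```

Request:
run_rows(deltas=[[3, 25, 0, 0, -0.012, -0.01], [5, 50, 0, 0, -0.025, -0.02], [6, 66, 0, 0, -0.025, -0.02], [6, 66, 0, 0, -0.025, -0.02]])

```text
clock: 17.95
eef_pos: [429.4, 212.0, 76.9]
eef_rot: [-3.141, 0.024, -2.961]
wrist_force: [-0.1, -0.3, -1.6]
finger_gap: 66.6
finger_force: 60.0
```

Request:
run_rows(deltas=[[0, 0, 10, 0, 0, 0], [0, 0, 20, 0, 0, 0], [0, 0, 30, 0, 0, 0], [0, 0, 35, 0, 0, 0], [0, 0, 35, 0, 0, 0]])

```text
clock: 18.45
eef_pos: [430.8, 210.4, 41.5]
eef_rot: [-3.141, 0.023, -2.964]
wrist_force: [0.1, -0.1, -0.7]
finger_gap: 66.7
finger_force: 60.0
```

Request:
run_rows(deltas=[[0, 0, 0, 0, 0, 0], [0, 0, 0, 0, 0, 0]])

```text
clock: 18.65
eef_pos: [431.3, 211.0, 42.9]
eef_rot: [-3.141, 0.026, -2.963]
wrist_force: [0.3, 0.8, -1.7]
finger_gap: 66.7
finger_force: 60.0
```

```bash
python3 tw.py
```

Run:
```python
from h import *
y=.178
R,t=toolpose();e=c2w('wrist');print('tcp in grill',local(t,(595.6,240.8),y))
p,d=manip.camera('wrist');W=cloud('wrist',d,e).reshape(-1,3);l=local(W,(595.6,240.8),y)
m=(W[:,2]>50)&(W[:,2]<64)&(abs(l[:,0])<60)
for a in range(-120,121,20):
    k=m&(abs(l[:,1]-a)<8)
    if k.sum()>5: print(a,np.percentile(l[k,0],2).round(1),k.sum())
m=(W[:,2]>24)&(W[:,2]<40)&(abs(l[:,1])<50)&(l[:,0]>4)&(l[:,0]<14)
if m.sum(): print('slot',m.sum(),np.percentile(l[m,1],[1,99]),np.median(W[m,2]))
pt,_=manip.camera('top');cv2.imwrite('pics/t8.png',cv2.resize(pt[130:260,130:290,::-1],None,fx=4,fy=4,interpolation=cv2.INTER_CUBIC))
```

```text
n 10663 slope [-2.32000e-02  8.00000e-04 -1.80952e+01] x [-75.63733421  21.63293419]
-80 [-24.7  25.8] -16.0
-70 [-26.1  26. ] -16.5
-60 [-26.1  25.6] -16.7
-50 [-26.1  25.4] -17.0
-30 [-26.7  24.9] -17.3
-20 [-30.4  28.6] -17.6
-10 [-26.9  26.8] -17.9
0 [-26.9  26.9] -18.1
10 [-26.9  26.9] -18.4
20 [-27.7  28.8] -18.5
[431.3011225  210.96045632  42.88309724] [-3.14149053  0.0257398  -2.96343728] [-0.76730416 -0.09060544 -1.7719766 ] [0.00192816 0.17566512 0.01795999] 66.79088922583485
tcp in grill [-166.95427213   -0.25066675]
```

View pics/w7.png

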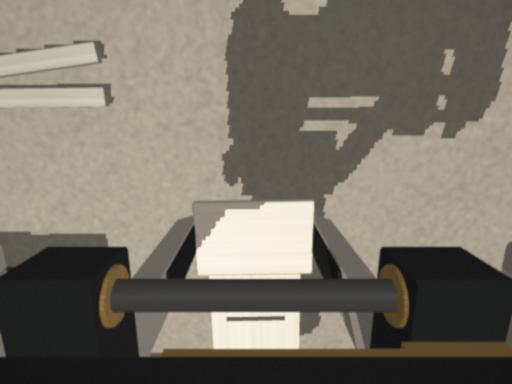

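The tray is level and on the slot axis, about 19 mm short of the mouth. I lower it to slot height and begin insertion.

Request:
run_rows(deltas=[[0, 0, 8, 0, 0, 0], [0, 0, 15, 0, 0, 0], [0, 0, 19.5, 0, 0, 0], [0, 0, 19.5, 0, 0, 0], [0, 0, 19.5, 0, 0, 0]])

```text
clock: 19.3
eef_pos: [431.5, 211.0, 22.9]
eef_rot: [-3.141, 0.025, -2.963]
wrist_force: [0.2, 0.5, -1.6]
finger_gap: 67.0
finger_force: 60.0
```

Request:
run_rows(deltas=[[-6, 0, 0.1, 0, 0, 0], [-12, 0, 0.3, 0, 0, 0], [-18, 0, 0.5, 0, 0, 0], [-24, 0, 0.6, 0, 0, 0], [-30, 0, 0.8, 0, 0, 0]])

```text
clock: 19.8
eef_pos: [461.7, 216.4, 23.0]
eef_rot: [-3.141, 0.025, -2.963]
wrist_force: [0.3, -0.7, -1.5]
finger_gap: 67.1
finger_force: 60.0
```

Request:
run_rows(deltas=[[0, 0, 0, 0, 0, 0], [0, 0, 0, 0, 0, 0]])

```text
clock: 20.0
eef_pos: [461.0, 216.3, 22.8]
eef_rot: [-3.141, 0.025, -2.963]
wrist_force: [-0.0, -0.4, -1.5]
finger_gap: 66.7
finger_force: 60.0
```

Run:
```python
from h import *
R,t=toolpose();print('tcp in grill',local(t,(595.6,240.8),.178))
pt,_=manip.camera('top');cv2.imwrite('pics/t8.png',cv2.resize(pt[130:230,140:260,::-1],None,fx=5,fy=5,interpolation=cv2.INTER_CUBIC))
```

```text
tcp in grill [-136.79561403   -0.29484098]
```

View pics/t8.png

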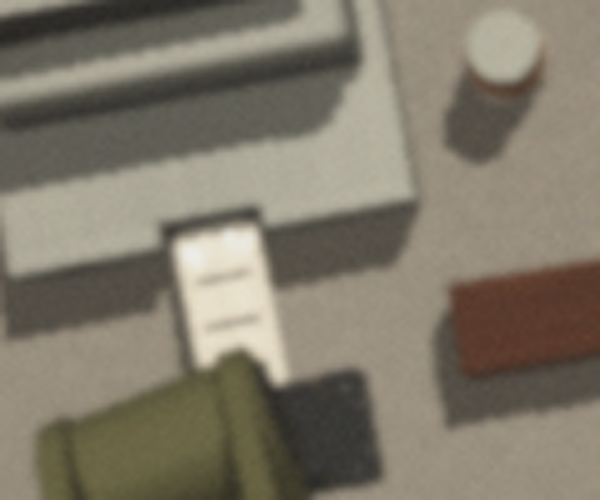

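The tip is inside the notch (tray edges u≈172–260, notch u≈163–262) and free of contact, so I continue.

Request:
run_rows(deltas=[[-7, 0, 0.2, 0, 0, 0], [-14, 0, 0.4, 0, 0, 0], [-21, 0, 0.5, 0, 0, 0], [-28, 0, 0.7, 0, 0, 0], [-35, 0, 0.9, 0, 0, 0]])

```text
clock: 20.55
eef_pos: [496.2, 222.7, 22.9]
eef_rot: [-3.141, 0.025, -2.963]
wrist_force: [0.0, 0.9, -1.2]
finger_gap: 67.0
finger_force: 60.0
```

Request:
run_rows(deltas=[[-7, 0, 0.2, 0, 0, 0], [-14, 0, 0.4, 0, 0, 0], [-21, 0, 0.5, 0, 0, 0], [-28, 0, 0.7, 0, 0, 0], [-35, 0, 0.9, 0, 0, 0]])

```text
clock: 21.05
eef_pos: [530.6, 228.8, 23.0]
eef_rot: [-3.141, 0.025, -2.963]
wrist_force: [0.9, -0.1, -2.5]
finger_gap: 66.6
finger_force: 60.0
```

Request:
run_rows(deltas=[[-7, 0, 1, 0, 0, 0], [-14, 0, 2, 0, 0, 0], [-21, 0, 3, 0, 0, 0], [-28, 0, 4, 0, 0, 0], [-35, 0, 5, 0, 0, 0]])

```text
clock: 21.55
eef_pos: [565.1, 235.1, 18.7]
eef_rot: [-3.141, 0.025, -2.963]
wrist_force: [0.1, 0.5, -1.5]
finger_gap: 66.5
finger_force: 60.0
```

Request:
run_rows(deltas=[[-2, 0, 0.3, 0, 0, 0], [-4, 0, 0.6, 0, 0, 0], [-6, 0, 0.6, 0, 0, 0], [-6, 0, 0.6, 0, 0, 0]])

```text
clock: 21.95
eef_pos: [570.6, 236.1, 18.5]
eef_rot: [-3.141, 0.025, -2.963]
wrist_force: [0.5, 0.7, -1.5]
finger_gap: 66.8
finger_force: 60.0
```

```bash
python3 tw.py | tail -1
```

```text
[570.59909311 236.06974639  18.45985515] [-3.14137359  0.02502753 -2.96337263] [-0.09808759 -0.06663945 -1.56249063] [0.022107   0.13926135 0.00438407] 66.87922674956577
```

Request:
run_rows(deltas=[[-1, 0, 0, 0, 0, 0], [-2, 0, 0, 0, 0, 0], [-2, 0, 0, 0, 0, 0]])

```text
clock: 22.3
eef_pos: [572.5, 236.4, 18.5]
eef_rot: [-3.141, 0.025, -2.963]
wrist_force: [0.2, 0.6, -2.1]
finger_gap: 66.6
finger_force: 60.0
```

Request:
run_rows(deltas=[[-1, 0, 0, 0, 0, 0], [-1.5, 0, 0, 0, 0, 0], [-1.5, 0, 0, 0, 0, 0]])

```text
clock: 22.6
eef_pos: [573.3, 236.6, 18.2]
eef_rot: [-3.141, 0.023, -2.964]
wrist_force: [-5.7, -1.3, -0.0]
finger_gap: 66.9
finger_force: 59.9
```

Request:
run_rows(deltas=[[-0.3, 0, 1, 0, 0, 0], [-0.3, 0, 1.5, 0, 0, 0], [-0.3, 0, 1.5, 0, 0, 0]])

```text
clock: 22.9
eef_pos: [573.4, 236.6, 17.2]
eef_rot: [-3.141, 0.023, -2.964]
wrist_force: [-10.5, -2.2, 6.8]
finger_gap: 66.4
finger_force: 59.9
```

Request:
run_rows(deltas=[[0, 0, 0.7, 0, 0, 0], [0, 0, 0.7, 0, 0, 0]])

```text
clock: 23.1
eef_pos: [573.5, 236.6, 16.8]
eef_rot: [-3.141, 0.023, -2.964]
wrist_force: [-11.3, -3.1, 9.6]
finger_gap: 66.8
finger_force: 59.9
```

Request:
run_rows(deltas=[[0, 0, 0, 0, 0, 0], [0, 0, 0, 0, 0, 0], [0, 0, 0, 0, 0, 0], [0, 0, 0, 0, 0, 0], [0, 0, 0, 0, 0, 0]], finger_gap=94, grip_n=3)

```text
clock: 23.6
eef_pos: [574.4, 236.7, 16.3]
eef_rot: [-3.141, 0.025, -2.963]
wrist_force: [-1.1, -0.0, 0.4]
finger_gap: 94.2
finger_force: 0.0
```

Request:
run_rows(deltas=[[0, 0, -15, 0, 0, 0], [0, 0, -40, 0, 0, 0], [0, 0, -75, 0, 0, 0], [0, 0, -110, 0, 0, 0], [0, 0, -140, 0, 0, 0]], finger_gap=94)

```text
clock: 24.1
eef_pos: [570.9, 236.2, 159.5]
eef_rot: [3.142, 0.027, -2.963]
wrist_force: [0.1, -0.3, 0.0]
finger_gap: 94.1
finger_force: 0.0
```

Request:
run_rows(deltas=[[30, 0, 0, 0, 0.025, 0], [60, 0, 0, 0, 0.025, 0], [80, 0, 0, 0, 0.025, 0], [80, 0, 0, 0, 0.025, 0]], finger_gap=94)

```text
clock: 24.5
eef_pos: [490.7, 221.9, 155.7]
eef_rot: [3.142, 0.001, -2.963]
wrist_force: [0.1, -0.7, 0.8]
finger_gap: 93.9
finger_force: 0.0
```

Run:
```python
from h import *
e=c2w('wrist');p,d=manip.camera('wrist');W=cloud('wrist',d,e).reshape(-1,3)
l=local(W,(595.6,240.8),.178)
hsv=cv2.cvtColor(p,cv2.COLOR_RGB2HSV).reshape(-1,3)
m=(abs(l[:,1])<45)&(l[:,0]>-60)&(l[:,0]<-3)&(W[:,2]>25)&(W[:,2]<50)
A=np.c_[l[m],np.ones(m.sum())];print('plane',np.linalg.lstsq(A,W[m,2],rcond=None)[0],np.percentile(l[m],[1,99],axis=0))
for a in(-40,-30,-20,-10):
    k=m&(abs(l[:,0]-a)<4);print(a,np.percentile(l[k,1],[2,98]))
cv2.imwrite('pics/w9.png',p[:,:,::-1])
```

```text
plane [7.55787679e-03 6.70482152e-04 3.63471957e+01] [[-44.63224173 -34.76686188]
 [ -3.42972655  31.73708381]]
-40 [-34.00835372  30.9032817 ]
-30 [-34.25106893  31.1908062 ]
-20 [-33.44097637  31.33745006]
-10 [-33.58375548  30.5866554 ]
```

View pics/w9.png

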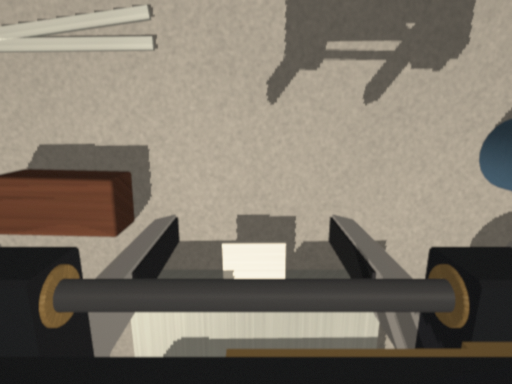

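The wide end is at u 222–285, v 243–278, level at slot height. Its rear edge is 45 mm in front of the face, so the shoulders are home, and it is within 2 mm of centre.

```bash
python3 -c "
from cell import manip
print(manip.sign_off())"
```

```text
the job is handed in; nothing more can be done
None
```

The crumb tray is in the grill's slot, level, within about 2 mm of the centreline and with its shoulders at the front face, and I handed the job in at about 25 s; sign-off returned no verdict.

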